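# Load the brush drier and set its vent and timer

## Robot

A 6-joint arm with a two-finger parallel gripper is mounted at the origin on the work surface. World frame = base frame: x ahead of the robot, y to its left, z up, the work surface at z = 0. Lengths are in m, angles in rad, forces in N, time in s.
With the tool pointing down it reaches from about 0.325 to 0.85 m from the base axis. Payload 15.5 kg.
Tool frame: the origin (TCP) lies at the centre of the arm's flange, where the gripper is bolted on; the fingertips stand 191 mm ahead of it and the grasp point (between the pads) lies 172 mm ahead of it; z points along the fingers, y is the line along which they close (so a half turn about z gives the same grasp; the last joint's range is limited). The gripper opens to 91 mm and grips with 3 to 60 N. Pads are 32 mm wide; open, the fingers measure 118 mm over their backs; the gripper's body (76 mm by 178 mm) begins 60 mm behind the grasp point.
Start: joints at [1.056, 0.494, 1.345, -0, 1.302, -0.096], TCP at [0.255, 0.571, 0.405] pointing down, gripper open.
Joint ranges: [-2.91, 2.91], [-0.82, 2.16], [0.22, 2.67], [-1.22, 4.37], [0.12, 2.79], [-3.08, 3.08]. Speed limits (rad/s): [1.89, 1.89, 2.57, 3.01, 3.01, 3.01].

## Interface

Orientations are given as a unit quaternion [w, x, y, z].
In Python, from plant import manip, eyes, models gives the robot as it stands.
- The arm moves only by the tool servo_tool, never from a script. Its argument "plan" is one flat list of numbers, 7 for each row, row after row: the turn, a rotation vector about the tool's x, y, z in degrees, then the shift along the tool's x, y, z in mm, then the opening, from 0 (shut) to 1 (fully open). In form: [wx, wy, wz, tx, ty, tz, gripper, wx, wy, wz, tx, ty, tz, gripper, ...]. A call has 1 to 12 rows; each row is the pose to reach, as a shift and turn from the pose commanded when the call began, along the tool's axes at that moment; what a row does not reach only later rows make up. A row lasts 1/8 s, in which the tool goes at most 62.5 mm and 10.7 degrees, less where a joint would pass 70% of its speed; a pose out of reach is approached as far as the arm can. A call with a gripper value outside its range is refused whole. The fingers move at their own pace and stop on an object; "grip_force" is the grip in N (left out, the last holds). Time passes only in rows, so rows that repeat a pose let the fingers close. It gives the time, the measured TCP pose, the force, the opening and the grip force at its end, in the units of the state.
- manip.read_state(): the state, without advancing time (a new reading comes with each control period).
- eyes.get_image(name): name is "scene" or "top"; returns a dict with "pixels" (420x560x3 uint8, red, green, blue), "z_map" (420x560 float32, m along the optical axis (not along the pixel's ray), 0 where there is no reading), "fx", "fy", "cx", "cy" (pixels), "extrinsics" (4x4, takes a point from world to camera coordinates). Camera axes: x right, y up, looking along -z (the intrinsics and any distortion apply to the point x, -y, -z); pixel columns grow to the right and rows downward; lengths in m; the calibration is good to about 2 mm. A picture is of the moment at which its call begins.
- manip.close_job(): hands the job in; it is judged then, once.
Trained networks look in a picture, given as the dict that the camera call returned (one of the last four; its "shot" number tells which), for a name from the list of things; names that differ only in an ending like _2 or _b are one class to them, and where a whole thing is asked for, a point or a joint stands for the part that bears it (a point fixed in the world has none). Each returns a list of dicts, best first, with "score" (0 to 1); they miss things now and then, are a little off and sometimes report something else, mostly with a low value. They report only what shows in the picture. A call takes as long as a camera call.
- models.regions_of(picture, name): "pixels" (420x560 bool, what is visible of it) and "uv" ([column, row] in pixels, amid what is visible of it).
- models.landmark_of(picture, name): "uv" ([column, row] in pixels: a listed point, or the origin of a listed thing).
The state is a dict: "time_s": time; "joints": joint angles; "joint_velocities": joint speeds; "effort": joint torques, N m; "ee_pos": TCP position; "ee_rot": TCP orientation; "ft_force": force on the tool from outside, world axes, zero at the start; "wrist_torque": the same for the moment, N m; "finger_gap": opening from 0.0 (shut) to 1.0 (fully open); "grip_force": force on a finger pad.
Only numpy, scipy, OpenCV 4.12 (cv2) and the standard library are available. Lean on these libraries where they do the work, as an engineer would, in place of code of your own. Each camera call takes 0.05 s, during which the arm holds its last target. There are 200 camera calls.

## Task

First slide the drier's air vent shut and keep it shut while you take the soap box out of the drier's tray, put it on the middle of its wooden rest, and lay every wash brush wholly inside the tray, each flat on the tray's floor and none on another. Then slide the vent to the halfway mark and, last of all, turn the timer sleeve to 6 and let go. Do not push about or knock over anything else.

Things in the scene. Friction and masses are not known exactly. Their poses are not given: they have to be found in the camera images.
- drier: white brush drier, fixed, 260 x 310 mm. Origin: on the table under the middle of its tray; x points from the tray to the grey control deck, z up. Tray: inside 150 mm (x) by 300 mm (y), floor at z = 20 mm, walls 5 mm thick, tops at z = 45 mm. Deck: x 80 to 180 mm, top at z = 50 mm; on it the vent slider (track centre x 130, y 60 mm) and the timer sleeve (axis x 130, y -95 mm).
- vent (a joint): black slider grip of the air vent, on an aluminium track on the deck, sliding along the drier's y with 1.5 N friction; it stays where it is left. Value in m: 0 = shut, the end nearer the timer sleeve; 0.045 = halfway; 0.09 = fully open, the far end. Three black line marks on the deck beside the track show shut, halfway and open.
- vent_top (a point): centre of the top face of the vent slider's grip. The grip is 28 mm (drier x) by 20 mm (drier y) and 40 mm tall below this point; its top is 104.5 mm above the table.
- timer (a joint): timer sleeve, ten click positions 0 to 9, 30 degrees (0.5236 rad) apart, stops at both ends. Value in rad, growing clockwise seen from above: number = value / 0.5236. About 0.1 N m turns it past a click; let go, it settles in the nearest. White ticks on the black disc around it are the numbers, clockwise from 0, the broad tick (on the side of the tray and the vent); those of 0, 3, 6, 9 are long.
- timer_top (a point): centre of the top of the timer sleeve, on its upright axis, 97 mm above the table. The sleeve is a ribbed aluminium cylinder, 54 mm across, going down 44 mm from here, to 3 mm above the deck. A black line on its top runs from the centre to the tick of the number set (0 lies at 135 degrees from the drier's x axis, counter-clockwise from above).
- rest: dark wooden rest for the soap box, a plain board 140 mm (x) by 90 mm (y) by 8 mm, fixed between the drier and the mat. Origin: centre of its underside, on the table.
- soap: closed white plastic soap box, 100 mm (x) by 54 mm (y) by 34 mm (z), 0.12 kg, standing flat in the drier's tray at the start. Origin: centre of its underside.
- soap_mid (a point): centre of the soap box.
- mat: black rubber draining mat, fixed, 276 x 290 mm, 4 mm thick, on which the brushes lie at the start. Origin: on the table, 86 mm to the -x side of the mat's centre.
- brush1: wooden wash brush with cream bristles, 112 mm long (x) by 42 mm wide (y) by 34 mm high (z); lies bristles down. Origin: centre of its underside (bristle tips). Two to four brushes are present.
- brush1_mid (a point): the middle of brush1, 17 mm above its underside; same axes.
- brush2: wooden wash brush with cream bristles, 112 mm long (x) by 42 mm wide (y) by 34 mm high (z); lies bristles down. Origin: centre of its underside (bristle tips). Two to four brushes are present.
- brush2_mid (a point): the middle of brush2, 17 mm above its underside; same axes.
- brush3: wooden wash brush with cream bristles, 112 mm long (x) by 42 mm wide (y) by 34 mm high (z); lies bristles down. Origin: centre of its underside (bristle tips). Two to four brushes are present.
- brush3_mid (a point): the middle of brush3, 17 mm above its underside; same axes.
- brush4: wooden wash brush with cream bristles, 112 mm long (x) by 42 mm wide (y) by 34 mm high (z); lies bristles down. Origin: centre of its underside (bristle tips). Two to four brushes are present.
- brush4_mid (a point): the middle of brush4, 17 mm above its underside; same axes.
- jar: amber glass jar, 48 mm across, 60 mm tall, standing on the mat among the brushes; a bystander. Origin: centre of its underside.
- vial: small white bottle, 40 mm across, 95 mm tall, standing beyond the soap rest; a bystander. Origin: centre of its underside.
- spray1: green spray can, 52 mm across, 170 mm tall, towards the far side of the table; a bystander. Origin: centre of its underside.
- spray2: steel spray can, 52 mm across, 150 mm tall, towards the far side of the table; a bystander. Origin: centre of its underside.
- mug: white mug, 80 mm across, 90 mm tall, towards the far side of the table; a bystander. Origin: centre of its underside.
- tin: round red tin, 76 mm across, 70 mm tall, towards the far side of the table; a bystander. Origin: centre of its underside.
- comb: black comb, 150 mm long, lying flat, towards the far side of the table; a bystander. Origin: centre of its underside.

How it is judged:
On the way, in this order (a step that is already met when the one before it is completed fails the run):
1. the vent is shut (value of joint vent below 0.007 m), for 0.2 s.
2. with the vent shut, the soap box is on its rest and all brushes lie in the tray (value of joint vent below 0.009 m and x of soap_mid in the frame of rest between -0.024 and 0.024 m and y of soap_mid in the frame of rest between -0.022 and 0.022 m and z of soap_mid in the frame of rest between 0.01 and 0.045 m and x of brush1_mid in the frame of drier between -0.06 and 0.06 m and y of brush1_mid in the frame of drier between -0.135 and 0.135 m and z of brush1_mid in the frame of drier between 0.03 and 0.045 m and x of brush2_mid in the frame of drier between -0.06 and 0.06 m and y of brush2_mid in the frame of drier between -0.135 and 0.135 m and z of brush2_mid in the frame of drier between 0.03 and 0.045 m and x of brush3_mid in the frame of drier between -0.06 and 0.06 m and y of brush3_mid in the frame of drier between -0.135 and 0.135 m and z of brush3_mid in the frame of drier between 0.03 and 0.045 m and x of brush4_mid in the frame of drier between -0.06 and 0.06 m and y of brush4_mid in the frame of drier between -0.135 and 0.135 m and z of brush4_mid in the frame of drier between 0.03 and 0.045 m and linear speed of each of brush1, brush2, brush3, brush4, soap below 0.03 m/s), for 0.2 s.
3. the vent is at the halfway mark (value of joint vent between 0.038 and 0.052 m), for 0.2 s.
4. the timer stands at 6 (value of joint timer between 3.01159 and 3.27159 rad), for 0.2 s.
At the end, for the whole second after the job is handed in: soap box at rest on its rest, centre within 24 mm along and 22 mm across of the rest's middle; every brush at rest inside the tray walls on its floor (middle 30 to 45 mm above the table); vent within 8 mm of halfway; timer at 6 (within 0.13 rad) (all of step 4 and x of soap_mid in the frame of rest between -0.024 and 0.024 m and y of soap_mid in the frame of rest between -0.022 and 0.022 m and z of soap_mid in the frame of rest between 0.01 and 0.045 m and x of brush1_mid in the frame of drier between -0.06 and 0.06 m and y of brush1_mid in the frame of drier between -0.135 and 0.135 m and z of brush1_mid in the frame of drier between 0.03 and 0.045 m and x of brush2_mid in the frame of drier between -0.06 and 0.06 m and y of brush2_mid in the frame of drier between -0.135 and 0.135 m and z of brush2_mid in the frame of drier between 0.03 and 0.045 m and x of brush3_mid in the frame of drier between -0.06 and 0.06 m and y of brush3_mid in the frame of drier between -0.135 and 0.135 m and z of brush3_mid in the frame of drier between 0.03 and 0.045 m and x of brush4_mid in the frame of drier between -0.06 and 0.06 m and y of brush4_mid in the frame of drier between -0.135 and 0.135 m and z of brush4_mid in the frame of drier between 0.03 and 0.045 m and linear speed of each of brush1, brush2, brush3, brush4, soap below 0.03 m/s and value of joint vent between 0.037 and 0.053 m); the robot touches nothing.
It fails at once if a bystander is pushed more than 60 mm (distance of any of jar, vial, spray1, spray2, mug, tin, comb from where it was at the start of the episode above 0.06 m).
It fails at once if a standing bystander is knocked over (angle between any of jar, vial, spray1, spray2, mug, tin's own z axis and vertical above 0.7 rad).
Of brush1, brush2, brush3, brush4 only 2 to 4 are there at a start; the rules pass over those that are not, and their reading is None.
At some moment in a run one of brush1, brush2, brush3, brush4 may be knocked a few centimetres aside while the robot is not near it.
Once in a run the grip may slacken for a moment while it holds something.
It also fails if it takes over 210 s, if anything falls off the work surface, if the arm or the gripper's body presses on something with over 40 N, if the wrist force passes 120 N, or if a joint passes its speed limit or range.

## Working session

There is one attempt and no reset: what is moved stays moved. The work goes in short steps, Python scripts to look and compute and a tool call to move; the robot and the scene stay as the last step left them, time stands still between calls to the robot, and variables do not carry over. Pictures are saved under pics/ and viewed, at most 14 in all, crops included, and the job is handed in when it is done.

Besides the shell and the picture viewer there is one more tool, called after "Call:" in YAML: its name, and indented under it one key for each argument. servo_tool: Moves the arm, as the interface text tells. Its arguments: {"type":"object","properties":{"plan":{"type":"array","items":{"type":"number"}},"grip_force":{"type":"number"}},"required":["plan"]}

```bash
mkdir -p pics; cat > h.py <<'E'
import numpy as np, cv2
from plant import manip, eyes, models
def bp(p,u,v,z=None):
    "pixel->world: on plane z if given, else by depth"
    E=np.array(p["extrinsics"]);R=E[:3,:3];t=E[:3,3]
    d=np.array([(u-p["cx"])/p["fx"],-(v-p["cy"])/p["fy"],-1.])
    o=-R.T@t; w=R.T@d
    s=(z-o[2])/w[2] if z is not None else float(p["z_map"][int(round(v)),int(round(u))])
    return o+s*w
def cloud(p,mask):
    v,u=np.nonzero(mask&(p["z_map"]>0)); s=p["z_map"][v,u].astype(float)
    E=np.array(p["extrinsics"])
    d=np.stack([(u-p["cx"])/p["fx"],-(v-p["cy"])/p["fy"],-np.ones(len(u))],1)*s[:,None]
    return (d-E[:3,3])@E[:3,:3]
def shot(n,f=None):
    p=eyes.get_image(n)
    if f: cv2.imwrite("pics/"+f+".png",p["pixels"][:,:,::-1])
    return p
def rect(c,zmin):
    q=c[c[:,2]>zmin]
    r=cv2.minAreaRect((q[:,:2]*1000).astype(np.float32)); return r,np.median(q[:,2])
E
python3 - <<'E'
from h import *
np.set_printoptions(precision=3,suppress=True)
p=shot("top","t0"); q=shot("scene","s0")
print(manip.read_state())
print({k:p[k] for k in p if k not in("pixels","z_map")})
for P in(p,q):
  for n in ["drier","rest","mat","soap","vent","timer","brush1","jar","vial"]:
    for r in models.regions_of(P,n):
      c=cloud(P,r["pixels"])
      if len(c)<5: continue
      rr=cv2.minAreaRect((c[:,:2]*1000).astype(np.float32))
      print(n,round(r["score"],2),np.round(r["uv"]),np.median(c,0),c[:,2].max(),np.round(rr[0]),np.round(rr[1]),round(rr[2]))
  for n in ["drier","rest","mat","soap_mid","vent_top","timer_top","brush1_mid"]:
    print(n,[(round(r["score"],2),np.round(r["uv"],1)) for r in models.landmark_of(P,n)])
E
```

```text
{'time_s': 0.1, 'joints': array([ 1.056,  0.494,  1.346,  0.   ,  1.302, -0.095]), 'joint_velocities': array([-0.001, -0.001, -0.003,  0.002, -0.   , -0.   ]), 'effort': array([  0.003, -88.025, -38.255,   0.071,   0.048,  -0.   ]), 'ee_pos': array([0.255, 0.571, 0.404]), 'ee_rot': array([-0.   ,  0.208,  0.978, -0.001]), 'ft_force': array([ 0.262, -0.071,  0.246]), 'wrist_torque': array([ 0.025, -0.019, -0.031]), 'grip_force': 0.0, 'finger_gap': 0.9988370000998923}
{'fx': 416.42542600340363, 'fy': 416.42542600340363, 'cx': 283.37545692177565, 'cy': 208.8004478318527, 'extrinsics': array([[ 0.01 , -1.   ,  0.   , -0.01 ],
       [ 0.972,  0.01 ,  0.233, -0.612],
       [-0.233, -0.002,  0.972, -0.896],
       [ 0.   ,  0.   ,  0.   ,  1.   ]]), 'shot': 1}
drier 0.82 [160. 247.] [0.521 0.292 0.025] 0.10987647655109807 [528. 283.] [279. 317.] 12
drier 0.22 [231. 151.] [0.739 0.121 0.134] 0.1550867711635147 [784. 136.] [119.  60.] 20
rest 0.74 [281. 282.] [ 0.448 -0.005  0.008] 0.01376532506762126 [450.  -6.] [ 93. 142.] 87
mat 0.91 [391. 245.] [ 0.54  -0.266  0.004] 0.0656966973525765 
[... 2269 characters left out ...]
10.] 5
jar 0.88 [209. 184.] [ 0.559 -0.245  0.042] 0.06889285690963769 [ 546. -252.] [51. 48.] 34
jar 0.62 [360. 289.] [0.776 0.234 0.057] 0.09281525372130305 [738. 227.] [158.  90.] 10
jar 0.5 [207. 240.] [ 0.771 -0.118  0.049] 0.11119796927057972 [ 765. -120.] [261.  78.] 37
vial 0.91 [289. 211.] [0.602 0.002 0.048] 0.09758972484867029 [596.   0.] [28. 35.] 41
vial 0.48 [368. 230.] [0.632 0.202 0.091] 0.10024446204840998 [619. 200.] [53. 54.] 64
drier [(0.71, array([409.1, 228.6]))]
rest [(0.89, array([307.9, 199.2]))]
mat [(0.76, array([229.5, 178.6]))]
soap_mid [(0.62, array([378.5, 214.3]))]
vent_top [(0.75, array([453.7, 233.2]))]
timer_top [(0.94, array([368.7, 221. ]))]
brush1_mid []
```

```bash
python3 - <<'E'
from h import *
p=cv2.imread("pics/t0.png"); cv2.imwrite("pics/t0b.png",cv2.resize(p[120:400,60:480],(800,533),interpolation=cv2.INTER_CUBIC))
E
```

```text
(no output)
```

View pics/t0b.png

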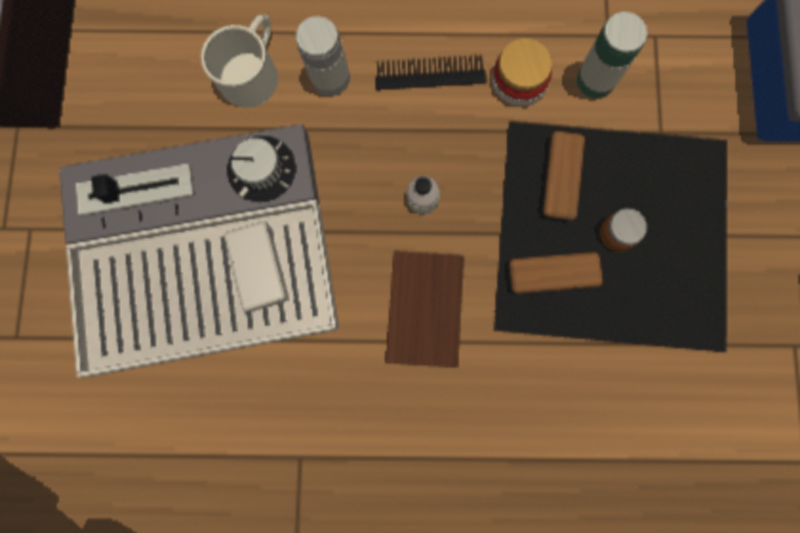

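View pics/s0.png

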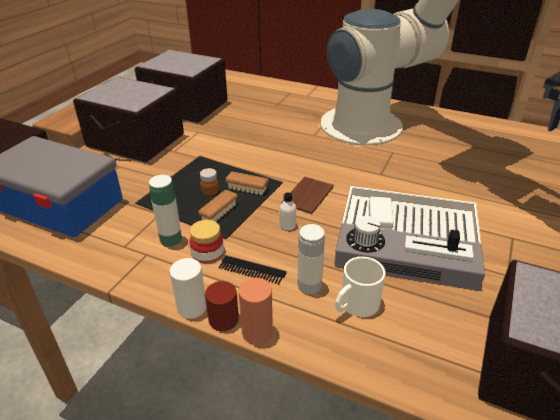

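The top view (crop) shows two brushes, at (563,175) and (556,272). The drier is on the left, with the vent grip at (103,187) near its open end and the timer at (258,160), its line pointing left (number ~2). The soap is at (255,265), the rest at (425,308) and the jar at (627,228). Next I'll get precise poses.

```bash
cat >> h.py <<'E'
def brect(c,zlo,zhi):
    q=c[(c[:,2]>zlo)&(c[:,2]<zhi)]
    (cx,cy),(w,h),a=cv2.minAreaRect((q[:,:2]*1000).astype(np.float32))
    if w<h: w,h,a=h,w,a+90
    return np.round([cx,cy,w,h,(a+90)%180-90,len(q)],1)   # a: long-axis world angle deg
from scipy.spatial.transform import Rotation as Ro
def go(x,y,z,ang=None):
    "print turn/shift for grasp point at x,y,z (mm), closing line at world angle ang deg"
    s=manip.read_state(); w=np.array(s["ee_rot"]); R=Ro.from_quat(w[[1,2,3,0]])
    g=np.array(s["ee_pos"])*1000
    cur=np.degrees(np.arctan2(*R.as_matrix()[1::-1,1]))
    wz=0 if ang is None else (cur-ang+90)%180-90
    print("t",round(s["time_s"],1),"grasp now",np.round(g+R.as_matrix()[:,2]*172,1),"ang",round(cur,1),"-> wz",round(wz,1),
     "T",np.round(R.as_matrix().T@(np.array([x,y,z+172.])-g),1),"j6",round(s["joints"][5],2),"tilt",np.round(R.as_matrix()[:,2],3))
E
python3 - <<'E'
from h import *
p=shot("top")
def reg(n,k=0): return models.regions_of(p,n)[k]["pixels"]
d=cloud(p,reg("drier"))
print("drier rim+deck",brect(d,.038,.058))
print("deck",brect(d,.048,.056))
for n,lo,hi in [("timer",.09,.11),("vent",.095,.115),("soap",.048,.065),("rest",.0,.02),("jar",.05,.08),("vial",.08,.11)]:
    c=cloud(p,reg(n)); print(n,brect(c,lo,hi),np.round(np.median(c[c[:,2]>lo],0),3))
for r in models.regions_of(p,"brush1"):
    print("brush",round(r["score"],2),brect(cloud(p,r["pixels"]),.03,.05))
# corners by hand from picture t0 (crop scale 1.905, offset 60,120)
f=lambda u,v,z:np.round(bp(p,60+u/1.905,120+v/1.905,z)[:2]*1000,1)
print("deck corners far-left,far-right",f(62,168,.05),f(303,125,.05),"tray near-left,right",f(79,376,.045),f(336,326,.045))
print("rest corners",f(394,252,.008),f(463,255,.008),f(386,363,.008),f(459,366,.008))
print("marks",f(103,223,.05),f(140,216,.05),f(176,210,.05),"knob",f(103,187,.1045))
m=models.landmark_of(p,"vent_top")[0];print(bp(p,*m["uv"],.1045)); m=models.landmark_of(p,"timer_top")[0];print(bp(p,*m["uv"],.097)); m=models.landmark_of(p,"drier")[0];print(bp(p,*m["uv"],.0)); m=models.landmark_of(p,"rest")[0];print(bp(p,*m["uv"],.004))
E
```

```text
drier rim+deck [ 520.3  279.3  311.2  260.8  -78.8 4856. ]
deck [ 519.8  278.9  308.9  259.3  -78.9 3486. ]
timer [615.8 200.5  52.3  51.1 -88.  430. ] [0.615 0.2   0.098]
vent [580.7 378.3  26.2  20.7   9.1 111. ] [0.581 0.376 0.104]
soap [495.9 202.5 100.3  53.5  17.6 987. ] [0.495 0.201 0.054]
rest [ 449.6   -4.7  139.5   90.    -3.1 2204. ] [ 0.448 -0.005  0.008]
jar [ 547.1 -249.6   43.1   40.1  -41.5  285. ] [ 0.547 -0.249  0.064]
vial [588.2  -1.3  18.2  16.8  89.1  66. ] [ 0.587 -0.001  0.095]
brush 0.75 [ 493.5 -164.8  110.7   42.   -84.3  805. ]
brush 0.64 [ 616.4 -179.7  109.7   42.    -7.3  759. ]
deck corners far-left,far-right [614.  450.2] [673.1 151.6] tray near-left,right [362.8 402.9] [423.8 101.3]
rest corners [518.5  34.9] [515.5 -52.9] [381.2  42.1] [378.5 -47.8]
marks [545.1 391.7] [554.3 347. ] [562.2 303.3] knob [578.7 373.7]
[0.72205485 0.21014155 0.1045    ]
[0.56614429 0.00267485 0.097     ]
[0.4708408  0.26448155 0.        ]
[ 0.44823625 -0.00236601  0.004     ]
```

```bash
python3 - <<'E'
from h import *
go(580.2,377.8,150,101.2); go(580.2,377.8,88,101.2); go(595.5,310,88,101.2)
E
```

```text
t 2.4 grasp now [254.7 570.7 232.7] ang 65.9 -> wz -35.3 T [-375.8  -43.5   82.7] j6 -0.1 tilt [-0. -0. -1.]
t 2.4 grasp now [254.7 570.7 232.7] ang 65.9 -> wz -35.3 T [-375.8  -43.5  144.7] j6 -0.1 tilt [-0. -0. -1.]
t 2.4 grasp now [254.7 570.7 232.7] ang 65.9 -> wz -35.3 T [-417.4  -99.2  144.7] j6 -0.1 tilt [-0. -0. -1.]
```

Call:
servo_tool:
  plan: [0,0,-35.3,-376,-43.5,60,0.7,0,0,-35.3,-376,-43.5,60,0.7,0,0,-35.3,-376,-43.5,60,0.7,0,0,-35.3,-376,-43.5,60,0.7,0,0,-35.3,-376,-43.5,60,0.7,0,0,-35.3,-376,-43.5,60,0.7,0,0,-35.3,-376,-43.5,60,0.7,0,0,-35.3,-376,-43.5,60,0.7,0,0,-35.3,-376,-43.5,83,0.7,0,0,-35.3,-376,-43.5,83,0.7,0,0,-35.3,-376,-43.5,83,0.7]
  grip_force: 20

```text
time_s: 3.72
ee_pos: [0.5797, 0.3786, 0.3226]
ee_rot: [0.0, -0.099, 0.995, 0.0]
ft_force: [0.6, -1.2, 0.0]
finger_gap: 0.697
grip_force: 0.0
```

```bash
python3 - <<'E'
from h import *
go(580.2,377.8,88,101.2); go(595.5,310,88,101.2)
E
```

```text
t 3.7 grasp now [579.8 378.7 150.6] ang 101.3 -> wz 0.1 T [-0.3 -0.9 62.6] j6 -1.28 tilt [ 0.  0. -1.]
t 3.7 grasp now [579.8 378.7 150.6] ang 101.3 -> wz 0.1 T [ -2.  -70.4  62.6] j6 -1.28 tilt [ 0.  0. -1.]
```

Call:
servo_tool:
  plan: [0,0,0,0,-0.5,30,0.7,0,0,0,0,-0.5,55,0.7,0,0,0,0,-0.5,62,0.7,0,0,0,0,-0.5,62,0.7,0,0,0,0,-0.5,62,0.1,0,0,0,0,-0.5,62,0.1,0,0,0,0,-0.5,62,0.1,0,0,0,0,-0.5,62,0.1,0,0,0,0,-0.5,62,0.1]

```text
time_s: 4.85
ee_pos: [0.5805, 0.3773, 0.2598]
ee_rot: [0.0, -0.098, 0.995, 0.0]
ft_force: [-0.6, 1.0, 1.4]
finger_gap: 0.218
grip_force: 20.0
```

Call:
servo_tool:
  plan: [0,0,0,0,-15,0,0.1,0,0,0,0,-30,0,0.1,0,0,0,0,-45,0,0.1,0,0,0,0,-60,0,0.1,0,0,0,0,-68,0,0.1,0,0,0,0,-70,0,0.1,0,0,0,0,-70,0,0.1,0,0,0,0,-70,0,0.1]

```text
time_s: 5.85
ee_pos: [0.594, 0.3088, 0.2598]
ee_rot: [-0.0, -0.098, 0.995, -0.0]
ft_force: [-2.4, -2.1, 5.0]
finger_gap: 0.218
grip_force: 20.0
```

```bash
python3 - <<'E'
from h import *
go(595.5,310,88,101.2); s=manip.read_state(); print(s["finger_gap"],s["ft_force"],s["grip_force"])
p=shot("scene");t=shot("top")
for r in models.regions_of(t,"vent")[:2]+models.regions_of(p,"vent")[:2]: print(r["score"],r["uv"])
E
```

```text
t 5.8 grasp now [594.  308.8  87.8] ang 101.3 -> wz 0.1 T [-1.7  0.9 -0.2] j6 -1.38 tilt [ 0. -0. -1.]
0.21822163650898183 [-2.4085156  -2.06130701  4.99508957] 20.00050574541092
0.6 [288.9, 210.5]
0.45 [418.1, 236.3]
```

Call:
servo_tool:
  plan: [0,0,0,0,0,0,0.5,0,0,0,0,0,0,0.5,0,0,0,0,0,0,0.5,0,0,0,0,0,-40,0.5,0,0,0,0,0,-80,0.5,0,0,0,0,0,-80,0.9]

```text
time_s: 6.8
ee_pos: [0.5948, 0.309, 0.343]
ee_rot: [0.003, -0.098, 0.995, 0.001]
ft_force: [-0.1, 0.7, -0.2]
finger_gap: 0.579
grip_force: 0.0
```

```bash
python3 - <<'E'
from h import *
go(495.9,202.5,120,107.6)
E
```

```text
t 6.8 grasp now [595.7 309.4 171. ] ang 101.3 -> wz -6.3 T [118.1 -85.2  50.3] j6 -1.38 tilt [ 0.005  0.002 -1.   ]
```

Call:
servo_tool:
  plan: [0,0,-6.3,118,-85,20,0.9,0,0,-6.3,118,-85,20,0.9,0,0,-6.3,118,-85,20,0.9,0,0,-6.3,118,-85,45,0.9,0,0,-6.3,118,-85,45,0.9,0,0,-6.3,118,-85,45,0.9]

```text
time_s: 7.55
ee_pos: [0.4952, 0.2025, 0.2949]
ee_rot: [-0.0, -0.153, 0.988, 0.0]
ft_force: [-0.2, 0.6, -0.2]
finger_gap: 0.901
grip_force: 0.0
```

```bash
python3 - <<'E'
from h import *
p=shot("top","t1")
for n in("vent","soap"):
  for r in models.regions_of(p,n)[:2]: c=cloud(p,r["pixels"]); print(n,r["score"],r["uv"],brect(c,.048,.115),np.median(c,0))
go(495.9,202.5,45,107.6)
E
```

```text
soap 0.7 [195.6, 269.6] [467.5 192.   50.8  39.5 -72.5 340. ] [0.46559389 0.18765262 0.05398446]
t 7.7 grasp now [495.4 202.5 123.2] ang 107.6 -> wz -0.0 T [-0.6 -0.2 78.2] j6 -1.6 tilt [ 0.001  0.    -1.   ]
```

Call:
servo_tool:
  plan: [0,0,0,0,0,40,0.9,0,0,0,0,0,70,0.9,0,0,0,0,0,78,0.9,0,0,0,0,0,78,0.9,0,0,0,0,0,78,0.4,0,0,0,0,0,78,0.4,0,0,0,0,0,78,0.4,0,0,0,0,0,78,0.4,0,0,0,0,0,78,0.4]
  grip_force: 25

```text
time_s: 8.82
ee_pos: [0.4951, 0.2023, 0.2172]
ee_rot: [0.0, -0.153, 0.988, 0.0]
ft_force: [-1.6, -0.2, 7.2]
finger_gap: 0.592
grip_force: 25.0
```

Call:
servo_tool:
  plan: [0,0,0,0,0,-30,0.4,0,0,0,0,0,-70,0.4,0,0,0,0,0,-90,0.4,0,0,0,0,0,-90,0.4,0,0,0,0,0,-90,0.4]

```text
time_s: 9.45
ee_pos: [0.4946, 0.2021, 0.3059]
ee_rot: [-0.001, -0.153, 0.988, -0.0]
ft_force: [0.8, -0.1, -1.7]
finger_gap: 0.588
grip_force: 25.0
```

```bash
python3 - <<'E'
from h import *
go(449.6,-4.7,75,86.9); s=manip.read_state(); print(s["finger_gap"],s["ft_force"],s["grip_force"])
p=shot("top")
for n in("vent",):
  for r in models.regions_of(p,n)[:2]: c=cloud(p,r["pixels"]); print(n,r["score"],r["uv"],brect(c,.095,.115),np.median(c,0))
E
```

```text
t 9.4 grasp now [494.5 202.1 133.9] ang 107.5 -> wz 20.6 T [ 105.2 -183.6   59. ] j6 -1.6 tilt [-0.001 -0.    -1.   ]
0.5884103536003396 [ 0.78382914 -0.11802669 -1.73219597] 24.995909929275513
vent 0.61 [226.9, 152.3] [738.6 121.2  51.7  22.3 -75.3  76. ] [0.73899036 0.12110818 0.13317782]
```

Call:
servo_tool:
  plan: [0,0,20.6,105,-183.5,0,0.4,0,0,20.6,105,-183.5,0,0.4,0,0,20.6,105,-183.5,0,0.4,0,0,20.6,105,-183.5,0,0.4,0,0,20.6,105,-183.5,30,0.4,0,0,20.6,105,-183.5,60,0.4,0,0,20.6,105,-183.5,60,0.4,0,0,20.6,105,-183.5,60,0.4]

```text
time_s: 10.55
ee_pos: [0.4503, -0.0043, 0.2471]
ee_rot: [-0.0, 0.027, 1.0, 0.0]
ft_force: [0.2, 0.2, -0.8]
finger_gap: 0.59
grip_force: 25.0
```

```bash
python3 - <<'E'
from h import *
go(449.6,-4.7,33,86.9); s=manip.read_state(); print(s["finger_gap"],s["ft_force"],s["grip_force"])
p=shot("top")
for n in("soap","vent","brush1"):
  for r in models.regions_of(p,n)[:2]: c=cloud(p,r["pixels"]); print(n,r["score"],r["uv"],brect(c,.03,.115),np.median(c,0),np.percentile(c[:,2],[5,95]))
E
```

```text
t 10.6 grasp now [450.3  -4.3  75.1] ang 87.0 -> wz 0.1 T [ 0.7 -0.4 42.1] j6 -1.66 tilt [-0.  0. -1.]
0.5902987667822772 [ 0.2224389   0.18869685 -0.76771141] 24.99605119228363
soap 0.64 [276.2, 299.4] [ 4.042e+02 -1.000e-01  5.090e+01  6.400e+00  8.710e+01  5.900e+01] [0.40244104 0.0054741  0.08244731] [0.07244473 0.08588171]
vent 0.74 [145.9, 212.2] [603.5 315.4  52.2  25.8  40.3 171. ] [0.59365592 0.30521487 0.1024155 ] [0.07329206 0.10630235]
vent 0.3 [280.4, 305.3] [402.2  25.5   0.    0.    0.    1. ] [ 0.39237891 -0.00088056  0.00859218] [0.00561937 0.01133857]
brush1 0.63 [354.5, 210.8] [ 616.9 -179.9  111.2   42.5   -7.7  768. ] [ 0.61442842 -0.17862941  0.03759665] [0.03303281 0.04057194]
brush1 0.59 [358.0, 259.6] [ 494.6 -179.7   83.8   42.1  -84.6  606. ] [ 0.49401947 -0.17940775  0.0379634 ] [0.03368488 0.04083937]
```

Call:
servo_tool:
  plan: [0,0,0,0,0,20,0.4,0,0,0,0,0,34,0.4,0,0,0,0,0,38,0.4,0,0,0,0,0,41.5,0.4,0,0,0,0,0,41.5,0.4,0,0,0,0,0,41.5,0.4,0,0,0,0,0,41.5,0.8,0,0,0,0,0,41.5,0.8,0,0,0,0,0,41.5,0.8,0,0,0,0,0,15,0.8,0,0,0,0,0,-30,0.8,0,0,0,0,0,-30,0.8]

```text
time_s: 12.25
ee_pos: [0.4508, -0.0045, 0.2791]
ee_rot: [0.002, 0.027, 1.0, -0.0]
ft_force: [0.9, 0.1, -0.8]
finger_gap: 0.797
grip_force: 0.0
```

```bash
python3 - <<'E'
from h import *
s=manip.read_state(); print(s["finger_gap"],s["ft_force"],s["grip_force"])
go(616.5,-179.8,105,82.5);go(493.5,-164.8,100,5.5)
E
```

```text
0.7968347833105809 [ 0.85707671  0.06914084 -0.84166445] 0.0
t 12.2 grasp now [451.6  -4.6 107.1] ang 87.0 -> wz 4.5 T [-174.8 -166.3    3. ] j6 -1.66 tilt [ 0.005 -0.001 -1.   ]
t 12.2 grasp now [451.6  -4.6 107.1] ang 87.0 -> wz 81.5 T [ -51.1 -157.8    7.4] j6 -1.66 tilt [ 0.005 -0.001 -1.   ]
```

Call:
servo_tool:
  plan: [0,0,10,-15,-53,3,0.8,0,0,20,-34,-105,3,0.8,0,0,30,-51,-158,3,0.8,0,0,40,-51,-158,3,0.8,0,0,50,-51,-158,3,0.8,0,0,60,-51,-158,3,0.8,0,0,70,-51,-158,3,0.8,0,0,81.5,-51,-158,3,0.8,0,0,81.5,-51,-158,3,0.8,0,0,81.5,-51,-158,3,0.8]

```text
time_s: 13.5
ee_pos: [0.4926, -0.1648, 0.2733]
ee_rot: [-0.0, 0.671, 0.741, -0.0]
ft_force: [-0.3, 0.1, -0.3]
finger_gap: 0.804
grip_force: 0.0
```

```bash
python3 - <<'E'
from h import *
p=shot("top","t2")
for n in("soap","vent","brush1"):
  for r in models.regions_of(p,n)[:2]: c=cloud(p,r["pixels"]); print(n,r["score"],r["uv"],brect(c,.03,.115),np.median(c,0),np.percentile(c[:,2],[5,95]))
go(493.5,-164.8,29,5.5)
E
```

```text
soap 0.96 [282.5, 268.2] [471.3  -4.7  60.4  51.5   0.5 493. ] [ 0.47486114 -0.00926682  0.04202641] [0.0355862  0.04521878]
brush1 0.18 [289.0, 258.3] [498.3  13.8  21.8   7.5 -58.2  12. ] [ 0.49953969 -0.02125725  0.00848915] [0.00213581 0.01220077]
t 13.7 grasp now [ 492.6 -164.9  101.6] ang 5.6 -> wz 0.1 T [-0.   0.8 72.6] j6 -0.53 tilt [-0.  0. -1.]
```

View pics/t2.png

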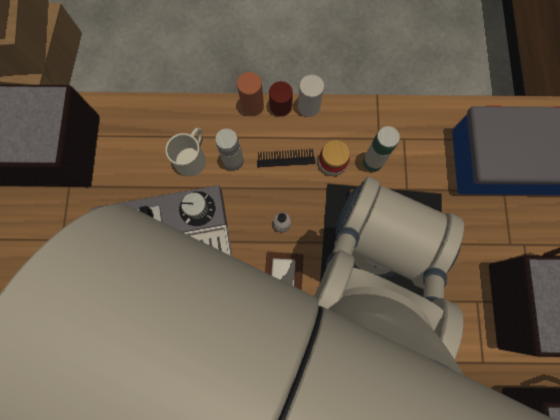

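The arm hides the brushes. The soap shows on the rest at (283,270) and the vent grip at (150,212), still shut. I'll grasp the nearer brush where it was last measured.

Call:
servo_tool:
  plan: [0,0,0,0,0.5,35,0.8,0,0,0,0,0.5,65,0.8,0,0,0,0,0.5,72.5,0.8,0,0,0,0,0.5,72.5,0.8,0,0,0,0,0.5,72.5,0.3,0,0,0,0,0.5,72.5,0.3,0,0,0,0,0.5,72.5,0.3,0,0,0,0,0.5,72.5,0.3,0,0,0,0,0.5,72.5,0.3]

```text
time_s: 14.82
ee_pos: [0.4933, -0.1649, 0.2016]
ee_rot: [0.0, 0.673, 0.74, 0.0]
ft_force: [-0.8, 0.9, 6.8]
finger_gap: 0.459
grip_force: 25.0
```

Call:
servo_tool:
  plan: [0,0,0,0,0,-30,0.3,0,0,0,0,0,-70,0.3,0,0,0,0,0,-100,0.3,0,0,0,0,0,-100,0.3,0,0,0,0,0,-100,0.3]

```text
time_s: 15.45
ee_pos: [0.4929, -0.1647, 0.3007]
ee_rot: [-0.0, 0.673, 0.74, -0.0]
ft_force: [-0.4, 0.3, -1.5]
finger_gap: 0.458
grip_force: 25.0
```

```bash
python3 - <<'E'
from h import *
s=manip.read_state(); print(s["finger_gap"],s["ft_force"],s["grip_force"])
ex=np.array([.981,.193]);ey=np.array([-.193,.981]);o=np.array([471,269.4])
for y in(-70,40): print(y,o+y*ey)
go(*(o-70*ey),127,101.2); go(*(o+40*ey),127,101.2)
q=shot("scene","s2")
E
```

```text
0.4581736821166291 [-0.38748067  0.34995799 -1.48712417] 24.99976873397827
-70 [484.51 200.73]
40 [463.28 308.64]
t 15.4 grasp now [ 492.8 -164.7  128.7] ang 5.4 -> wz 84.2 T [364.6  26.3   1.8] j6 -0.53 tilt [-0.001  0.    -1.   ]
t 15.4 grasp now [ 492.8 -164.7  128.7] ang 5.4 -> wz 84.2 T [474.   15.4   1.8] j6 -0.53 tilt [-0.001  0.    -1.   ]
```

View pics/s2.png

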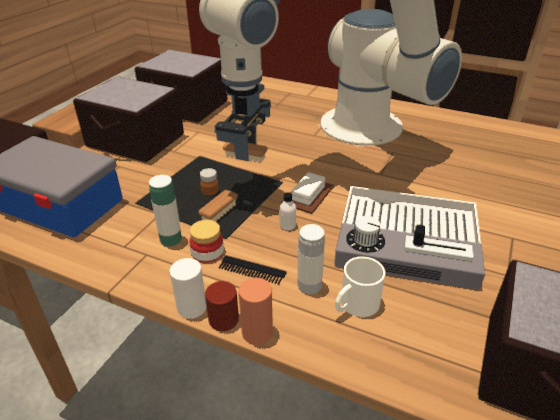

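The scene view shows the gripper holding the brush at (240,140), the soap on the rest at (310,187), the second brush at (218,206) and the vent at the shut end at (420,235). Now to the tray.

Call:
servo_tool:
  plan: [0,0,10,60,2,-20,0.3,0,0,20,115,4,-20,0.3,0,0,30,170,6,-20,0.3,0,0,40,230,8,-20,0.3,0,0,50,290,10,-20,0.3,0,0,60,350,12,-20,0.3,0,0,70,410,14,-20,0.3,0,0,80,474,15.5,-20,0.3,0,0,84.2,474,15.5,-20,0.3,0,0,84.2,474,15.5,2,0.3,0,0,84.2,474,15.5,22,0.3,0,0,84.2,474,15.5,22,0.3]

```text
time_s: 17.0
ee_pos: [0.4629, 0.3083, 0.2771]
ee_rot: [0.001, 0.995, 0.098, -0.002]
ft_force: [-1.1, -0.4, -1.7]
finger_gap: 0.455
grip_force: 25.0
```

```bash
python3 - <<'E'
from h import *
s=manip.read_state(); print(s["finger_gap"],s["ft_force"],s["grip_force"])
go(463.3,308.6,45,101.2)
p=shot("top")
for n in("soap","vent","brush1"):
  for r in models.regions_of(p,n)[:3]: c=cloud(p,r["pixels"]); print(n,r["score"],r["uv"],brect(c,.03,.115),np.median(c,0),np.percentile(c[:,2],[5,95]))
E
```

```text
0.45486112159395115 [-1.10118153 -0.36870601 -1.6609134 ] 24.99971330165863
t 17.0 grasp now [462.2 307.9 105.1] ang -78.7 -> wz 0.1 T [ 0.7 -0.3 60.1] j6 1.85 tilt [-0.004 -0.002 -1.   ]
soap 0.41 [145.7, 217.1] [593.8 308.2  27.4  21.8  -3.6 168. ] [0.59105588 0.3055844  0.10239552] [0.06989527 0.10654682]
soap 0.36 [385.5, 238.9] [ 546.1 -248.4   45.3   42.3   -1.9  367. ] [ 0.54261284 -0.2446392   0.06297975] [0.01931213 0.06651472]
vent 0.5 [147.6, 213.2] [594.3 308.1  26.5  19.4  15.7 145. ] [0.59341765 0.30475956 0.10285688] [0.0784973  0.10664083]
brush1 0.87 [140.6, 289.6] [440.2 301.7  66.9  38.6   9.1 188. ] [0.4213188  0.29906329 0.11396218] [0.10975443 0.11629384]
brush1 0.75 [354.3, 212.1] [ 616.6 -179.9  110.7   42.3   -7.5  760. ] [ 0.61432904 -0.17889884  0.03784952] [0.03339679 0.04099025]
```

Call:
servo_tool:
  plan: [0,0,0,0,0,30,0.3,0,0,0,0,0,50,0.3,0,0,0,0,0,56,0.3,0,0,0,0,0,59,0.3,0,0,0,0,0,59,0.3,0,0,0,0,0,59,0.3,0,0,0,0,0,59,0.7,0,0,0,0,0,59,0.7,0,0,0,0,0,59,0.7,0,0,0,0,0,30,0.7,0,0,0,0,0,-30,0.7,0,0,0,0,0,-30,0.8]

```text
time_s: 18.7
ee_pos: [0.4646, 0.3091, 0.3131]
ee_rot: [-0.001, 0.995, 0.098, 0.003]
ft_force: [0.4, -0.0, -0.4]
finger_gap: 0.778
grip_force: 0.0
```

```bash
python3 - <<'E'
from h import *
s=manip.read_state(); print(s["finger_gap"],s["ft_force"],s["grip_force"])
go(616.5,-180,130,82.5)
E
```

```text
0.7777552795245196 [ 0.36709495 -0.03963774 -0.40448623] 0.0
t 18.7 grasp now [465.6 309.6 141.1] ang -78.7 -> wz 18.8 T [ 53.5 509.3  10.5] j6 1.85 tilt [ 0.006  0.003 -1.   ]
```

Call:
servo_tool:
  plan: [0,0,3,5,60,0,0.8,0,0,6,10,120,0,0.8,0,0,9,15,180,0,0.8,0,0,12,20,240,0,0.8,0,0,15,28,300,0,0.8,0,0,18,36,360,0,0.8,0,0,18.8,45,420,0,0.8,0,0,18.8,53,480,0,0.8,0,0,18.8,53,509,0,0.8,0,0,18.8,53,509,20,0.8,0,0,18.8,53,509,20,0.8]

```text
time_s: 20.08
ee_pos: [0.6142, -0.1805, 0.2874]
ee_rot: [-0.001, 0.998, -0.066, -0.002]
ft_force: [-0.4, 0.2, 0.3]
finger_gap: 0.8
grip_force: 0.0
```

```bash
python3 - <<'E'
from h import *
p=shot("top")
for n in("soap","vent","brush1","jar"):
  for r in models.regions_of(p,n)[:3]: c=cloud(p,r["pixels"]); print(n,r["score"],r["uv"],brect(c,.03,.115),np.median(c,0),np.percentile(c[:,2],[5,95]))
go(616.6,-180,29,82.5)
q=shot("scene","s3")
for r in models.regions_of(q,"brush1")[:3]: c=cloud(q,r["pixels"]); print(r["score"],r["uv"],brect(c,.03,.05))
E
```

```text
t 20.3 grasp now [ 615.2 -180.   117.8] ang -97.5 -> wz -0.0 T [ 1.5 -0.2 88.8] j6 1.32 tilt [ 0.001 -0.    -1.   ]
0.97 [428.0, 215.2] [452.8 305.4 132.1  41.5  12.1  84. ]
0.83 [216.7, 206.6] [ 620.5 -181.2  106.9   42.7   -7.5  464. ]
```

View pics/s3.png

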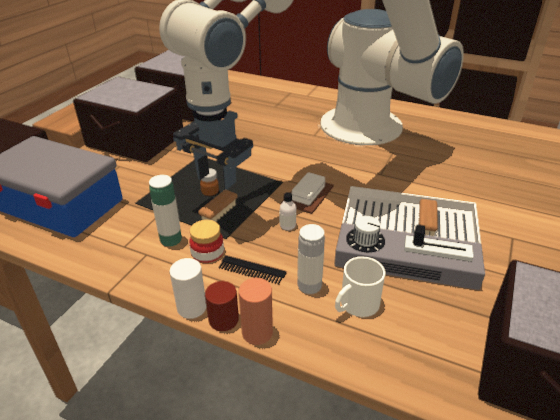

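The scene view shows the first brush in the tray at (428,213), the gripper over the second brush at (216,206), and the jar upright beside it. I'll grasp the second brush.

Call:
servo_tool:
  plan: [0,0,0,1,0,40,0.8,0,0,0,1,0,75,0.8,0,0,0,1,0,88.5,0.8,0,0,0,1,0,88.5,0.8,0,0,0,1,0,88.5,0.3,0,0,0,1,0,88.5,0.3,0,0,0,1,0,88.5,0.3,0,0,0,1,0,88.5,0.3,0,0,0,1,0,88.5,0.3]

```text
time_s: 21.55
ee_pos: [0.616, -0.1806, 0.2013]
ee_rot: [0.0, 0.998, -0.066, 0.0]
ft_force: [-1.0, 0.5, 7.1]
finger_gap: 0.46
grip_force: 25.0
```

Call:
servo_tool:
  plan: [0,0,0,0,0,-30,0.3,0,0,0,0,0,-70,0.3,0,0,0,0,0,-125,0.3,0,0,0,0,0,-125,0.3,0,0,0,0,0,-125,0.3]

```text
time_s: 22.18
ee_pos: [0.6156, -0.1804, 0.3254]
ee_rot: [-0.0, 0.998, -0.066, -0.0]
ft_force: [-0.3, 0.6, -0.3]
finger_gap: 0.457
grip_force: 25.0
```

```bash
python3 - <<'E'
from h import *
s=manip.read_state(); print(s["finger_gap"],s["ft_force"],s["grip_force"])
go(482.6,210.5,130,101.2)
p=shot("scene")
for r in models.regions_of(p,"brush1")[:3]: c=cloud(p,r["pixels"]); print(r["score"],r["uv"],brect(c,.03,.05),np.median(c,0))
E
```

```text
0.4573108203211573 [-0.29720426  0.58964639 -0.28219157] 24.99988943338394
t 22.2 grasp now [ 615.6 -180.4  153.4] ang -97.6 -> wz -18.8 T [-183.2 -370.    23.5] j6 1.32 tilt [-0.  0. -1.]
0.94 [209.6, 167.0] [ 560.4 -246.7   16.1    4.9  -59.1    5. ] [ 0.64663918 -0.18033967  0.15838587]
0.66 [425.4, 215.2] [453.4 305.4 134.6  41.4  12.1  86. ] [0.47101621 0.30914778 0.05304672]
```

Call:
servo_tool:
  plan: [0,0,-3,-30,-54,0,0.3,0,0,-6,-58,-108,0,0.3,0,0,-9,-87,-162,0,0.3,0,0,-12,-115,-216,0,0.3,0,0,-15,-143,-270,0,0.3,0,0,-18,-170,-324,0,0.3,0,0,-18.8,-183,-370,0,0.3,0,0,-18.8,-183,-370,0,0.3,0,0,-18.8,-183,-370,25,0.3,0,0,-18.8,-183,-370,45,0.3,0,0,-18.8,-183,-370,45,0.3,0,0,-18.8,-183,-370,45,0.3]

```text
time_s: 23.78
ee_pos: [0.4833, 0.2099, 0.2809]
ee_rot: [0.0, 0.995, 0.098, -0.0]
ft_force: [-0.1, -0.0, -0.2]
finger_gap: 0.46
grip_force: 25.0
```

```bash
python3 - <<'E'
from h import *
s=manip.read_state(); print(s["finger_gap"],s["ft_force"],s["grip_force"])
go(482.6,210.5,45,101.2)
p=shot("top")
for n in("vent","brush1"):
  for r in models.regions_of(p,n)[:3]: c=cloud(p,r["pixels"]); print(n,r["score"],r["uv"],brect(c,.03,.115),np.median(c,0),np.percentile(c[:,2],[5,95]))
E
```

```text
0.46036642519510274 [-0.14525363 -0.03024303 -0.202888  ] 24.999898374080658
t 23.8 grasp now [483.3 209.9 108.9] ang -78.8 -> wz 0.0 T [-0.6 -0.7 63.9] j6 1.67 tilt [-0. -0. -1.]
brush1 0.65 [188.2, 280.8] [437.  189.3  24.9  10.2 -39.8  12. ] [0.44349606 0.19532509 0.11799559] [0.11429491 0.12063563]
brush1 0.4 [144.3, 284.7] [435.3 312.6  21.3  17.1 -67.6  57. ] [0.43494608 0.31118048 0.05453979] [0.05042454 0.18386528]
```

Call:
servo_tool:
  plan: [0,0,0,0,0,30,0.3,0,0,0,0,0,52,0.3,0,0,0,0,0,60,0.3,0,0,0,0,0,63,0.3,0,0,0,0,0,63,0.3,0,0,0,0,0,63,0.3,0,0,0,0,0,63,0.7,0,0,0,0,0,63,0.7,0,0,0,0,0,63,0.7,0,0,0,0,0,30,0.7,0,0,0,0,0,-30,0.7,0,0,0,0,0,-90,0.7]

```text
time_s: 25.42
ee_pos: [0.4828, 0.2102, 0.3723]
ee_rot: [0.0, 0.995, 0.098, -0.0]
ft_force: [0.9, 0.6, -0.6]
finger_gap: 0.699
grip_force: 0.0
```

Call:
servo_tool:
  plan: [0,0,0,0,60,0,0.6,0,0,0,0,120,0,0.6,0,0,0,0,180,0,0.6,0,0,0,0,240,0,0.6,0,0,0,0,300,0,0.6,0,0,0,0,360,0,0.6,0,0,0,0,400,0,0.6,0,0,0,0,400,0,0.6]

```text
time_s: 26.42
ee_pos: [0.5613, -0.1846, 0.3705]
ee_rot: [0.0, 0.995, 0.096, 0.0]
ft_force: [-0.5, 0.2, -0.1]
finger_gap: 0.598
grip_force: 0.0
```

```bash
python3 - <<'E'
from h import *
p=shot("top","t4")
for n in("soap","vent","brush1"):
  for r in models.regions_of(p,n)[:3]: c=cloud(p,r["pixels"]); print(n,r["score"],np.round(r["uv"]),brect(c,.03,.115),np.median(c,0),np.percentile(c[:,2],[5,95]))
go(595,309,150,101.2)
E
```

```text
soap 0.7 [279. 276.] [451.   -3.8  99.5  53.1  -3.1 938. ] [ 0.45011803 -0.00318072  0.04229316] [0.03927641 0.04503188]
vent 0.57 [144. 213.] [593.9 315.5  33.7  27.2 -82.2 175. ] [0.59337113 0.30540609 0.10240889] [0.074048   0.10676294]
brush1 0.67 [187. 265.] [484.6 211.5 111.9  42.1  11.5 880. ] [0.48364545 0.20956156 0.05415988] [0.04837368 0.05707114]
brush1 0.63 [146. 259.] [491.4 312.6  50.7  38.7   8.  304. ] [0.49418324 0.30948666 0.05418533] [0.05047432 0.05707704]
t 26.6 grasp now [ 560.8 -180.9  198.7] ang -78.7 -> wz 0.1 T [ 129.4 -473.8   48.8] j6 0.96 tilt [-0.001  0.    -1.   ]
```

View pics/t4.png

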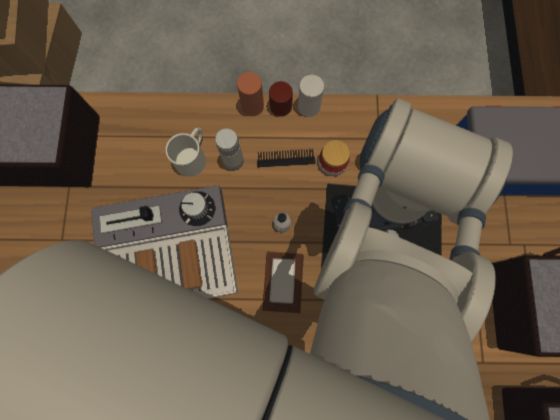

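The top view shows both brushes flat in the tray, at (187,265) and (146,259), the soap centred on its rest at (282,280), and the vent shut at (147,213). Step 2 is met, so I'll set the vent to halfway.

Call:
servo_tool:
  plan: [0,0,0,18,-62,0,0.6,0,0,0,36,-122,0,0.6,0,0,0,54,-182,0,0.6,0,0,0,72,-242,0,0.6,0,0,0,90,-302,0,0.6,0,0,0,108,-362,0,0.6,0,0,0,126,-422,0,0.6,0,0,0,129.5,-474,0,0.6,0,0,0,129.5,-474,25,0.6,0,0,0,129.5,-474,49,0.6,0,0,0,129.5,-474,49,0.6,0,0,0,129.5,-474,49,0.6]

```text
time_s: 28.12
ee_pos: [0.5955, 0.3086, 0.3228]
ee_rot: [-0.0, 0.995, 0.098, 0.0]
ft_force: [0.2, -0.2, 0.3]
finger_gap: 0.6
grip_force: 0.0
```

```bash
python3 - <<'E'
from h import *
go(595,309,88,101.2)
go(586.9,353.3,88,101.2)
E
```

```text
t 28.1 grasp now [595.7 308.7 150.8] ang -78.7 -> wz 0.1 T [-0.5 -0.5 62.8] j6 1.76 tilt [ 0.001  0.    -1.   ]
t 28.1 grasp now [595.7 308.7 150.8] ang -78.7 -> wz 0.1 T [  0.2 -45.5  62.8] j6 1.76 tilt [ 0.001  0.    -1.   ]
```

Call:
servo_tool:
  plan: [0,0,0,0,0,30,0.6,0,0,0,0,0,55,0.6,0,0,0,0,0,62,0.6,0,0,0,0,0,62,0.6,0,0,0,0,0,62,0.1,0,0,0,0,0,62,0.1,0,0,0,0,0,62,0.1,0,0,0,0,0,62,0.1,0,0,0,0,0,62,0.1]
  grip_force: 20

```text
time_s: 29.25
ee_pos: [0.5957, 0.3084, 0.26]
ee_rot: [-0.0, 0.995, 0.098, 0.0]
ft_force: [-1.6, 2.7, 3.4]
finger_gap: 0.217
grip_force: 20.0
```

Call:
servo_tool:
  plan: [0,0,0,0,-12,0,0.1,0,0,0,0,-24,0,0.1,0,0,0,0,-36,0,0.1,0,0,0,0,-43,0,0.1,0,0,0,0,-45,0,0.1,0,0,0,0,-45,0,0.1,0,0,0,0,-45,0,0.1,0,0,0,0,-45,0,0.1]

```text
time_s: 30.25
ee_pos: [0.5869, 0.3528, 0.26]
ee_rot: [-0.0, 0.995, 0.098, 0.0]
ft_force: [-1.3, 1.9, 5.1]
finger_gap: 0.214
grip_force: 20.0
```

```bash
python3 - <<'E'
from h import *
go(586.9,353.3,88,101.2);s=manip.read_state(); print(s["finger_gap"],s["ft_force"],s["grip_force"])
E
```

```text
t 30.2 grasp now [587.  352.9  88. ] ang -78.7 -> wz 0.1 T [ 0.1 -0.5 -0. ] j6 1.83 tilt [ 0.001  0.    -1.   ]
0.2136877809153746 [-1.30273864  1.94586186  5.11251949] 19.999911189079285
```

Call:
servo_tool:
  plan: [0,0,0,0,0,0,0.5,0,0,0,0,0,0,0.5,0,0,0,0,0,0,0.5,0,0,0,0,0,-40,0.5,0,0,0,0,0,-80,0.5,0,0,0,0,0,-80,0.95,0,0,0,0,0,-80,0.95]

```text
time_s: 31.12
ee_pos: [0.5867, 0.3522, 0.3392]
ee_rot: [0.0, 0.995, 0.098, -0.0]
ft_force: [-0.2, -0.0, -0.8]
finger_gap: 0.691
grip_force: 0.0
```

Call:
servo_tool:
  plan: [0,0,-10,0,60,0,0.95,0,0,-20,0,120,0,0.95,0,0,-30,0,155,0,0.95,0,0,-40,0,155,0,0.95,0,0,-50,0,155,0,0.95,0,0,-60,0,155,0,0.95,0,0,-70,0,155,0,0.95,0,0,-80,0,155,0,0.95,0,0,-90,0,155,0,0.95,0,0,-90,0,155,0,0.95]

```text
time_s: 32.38
ee_pos: [0.6168, 0.2002, 0.3385]
ee_rot: [-0.001, 0.635, 0.773, -0.001]
ft_force: [-0.4, -0.6, -0.4]
finger_gap: 0.951
grip_force: 0.0
```

```bash
python3 - <<'E'
from h import *
go(616.3,200.9,80,11.2)
p=shot("top","t5")
for n in("vent",):
  for r in models.regions_of(p,n)[:3]: c=cloud(p,r["pixels"]); print(n,r["score"],np.round(r["uv"]),brect(c,.098,.115))
q=shot("scene")["pixels"]; a=p["pixels"][150:350,80:300]
im=np.hstack([cv2.resize(a,(440,400)),cv2.resize(q[170:290,310:490],(360,240)).repeat(1,0) if 0 else cv2.copyMakeBorder(cv2.resize(q[170:290,310:490],(360,240)),0,160,0,0,0)])
cv2.imwrite("pics/t5b.png",im[:,:,::-1])
E
```

```text
t 32.4 grasp now [616.5 200.1 166.5] ang 11.2 -> wz -0.0 T [ 0.8 -0.2 86.5] j6 0.03 tilt [-0.002 -0.    -1.   ]
vent 0.5 [214. 253.] [620.8 181.7  35.4  11.3   3.9  26. ]
```

View pics/t5b.png

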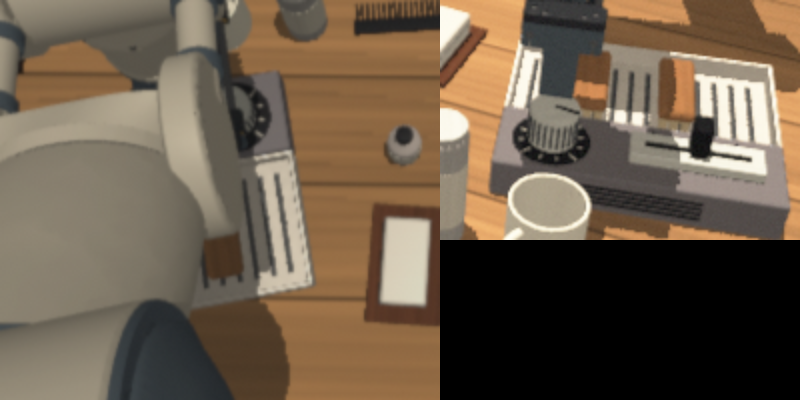

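The gripper is above the timer and the vent is mid-track at (703,135). The timer line still points to +y; I'll compute its angle from the earlier clear top view.

```bash
python3 - <<'E'
from h import *
p=shot("top"); 
for f in("t0","t4"):
  im=cv2.imread(f"pics/{f}.png",0)
  P=[]
  for v in range(190,222):
    for u in range(178,212):
      w=bp(p,u,v,.097)[:2]*1000-[616.3,200.9]
      if 5<np.hypot(*w)<21 : P.append((im[v,u],np.degrees(np.arctan2(w[1],w[0]))))
  P=np.array(P); thr=np.median(P[:,0])-50; d=P[P[:,0]<thr]
  print(f,np.median(P[:,0]),len(d),np.round(np.sort(d[:,1])), "number",(135+11.2-np.median(d[:,1]))/30 if len(d) else None)
E
```

```text
t0 175.0 17 [ 56.  65.  71.  74.  77.  79.  80.  82.  84.  85.  86.  87.  87.  88.
  97.  99. 101.] number 2.067866532677301
t4 159.0 15 [ 65.  71.  74.  77.  79.  80.  82.  84.  85.  86.  87.  87.  88.  99.
 101.] number 2.067866532677301
```

Call:
servo_tool:
  plan: [0,0,0,0.5,0,40,0.95,0,0,0,0.5,0,75,0.95,0,0,0,0.5,0,87,0.95,0,0,0,0.5,0,87,0.95,0,0,0,0.5,0,87,0.4,0,0,0,0.5,0,87,0.4,0,0,0,0.5,0,87,0.4,0,0,0,0.5,0,87,0.4,0,0,0,0.5,0,87,0.4]
  grip_force: 30

```text
time_s: 33.7
ee_pos: [0.6169, 0.2007, 0.2532]
ee_rot: [-0.0, 0.634, 0.773, -0.0]
ft_force: [-3.6, -0.4, 6.1]
finger_gap: 0.586
grip_force: 30.0
```

Call:
servo_tool:
  plan: [0,0,6,0,0,0,0.4,0,0,12,0,0,0,0.4,0,0,18,0,0,0,0.4,0,0,24,0,0,0,0.4,0,0,30,0,0,0,0.4,0,0,36,0,0,0,0.4,0,0,42,0,0,0,0.4,0,0,48,0,0,0,0.4,0,0,54,0,0,0,0.4,0,0,60,0,0,0,0.4,0,0,60,0,0,0,0.4,0,0,60,0,0,0,0.4]

```text
time_s: 35.2
ee_pos: [0.617, 0.2007, 0.2532]
ee_rot: [0.0, 0.936, 0.352, 0.0]
ft_force: [-2.2, -1.5, 5.2]
finger_gap: 0.586
grip_force: 30.0
```

```bash
python3 - <<'E'
from h import *
go(616.3,200.9,80,-48.8);s=manip.read_state(); print(s["finger_gap"],s["ft_force"],s["wrist_torque"],s["grip_force"])
E
```

```text
t 35.2 grasp now [617.  200.7  81.2] ang -48.8 -> wz 0.0 T [-0.4 -0.6  1.2] j6 1.07 tilt [ 0. -0. -1.]
0.5855111240682404 [-2.17097166 -1.53711713  5.18160103] [-0.41202908  0.4650108  -0.05196849] 30.001275837421417
```

Call:
servo_tool:
  plan: [0,0,6,0,0,0,0.4,0,0,12,0,0,0,0.4,0,0,18,0,0,0,0.4,0,0,24,0,0,0,0.4,0,0,30,0,0,0,0.4,0,0,36,0,0,0,0.4,0,0,42,0,0,0,0.4,0,0,48,0,0,0,0.4,0,0,54,0,0,0,0.4,0,0,60,0,0,0,0.4,0,0,60,0,0,0,0.4,0,0,60,0,0,0,0.4]

```text
time_s: 36.7
ee_pos: [0.617, 0.2006, 0.2532]
ee_rot: [0.0, 0.987, -0.163, 0.0]
ft_force: [-1.9, -2.7, 6.0]
finger_gap: 0.586
grip_force: 30.0
```

Call:
servo_tool:
  plan: [0,0,0,0,0,0,0.9,0,0,0,0,0,0,0.9,0,0,0,0,0,0,0.9,0,0,0,0,0,0,0.9,0,0,0,0,0,-40,0.9,0,0,0,0,0,-90,0.9,0,0,0,0,0,-150,0.9,0,0,0,0,0,-180,0.9,0,0,0,0,0,-180,0.9]

```text
time_s: 37.83
ee_pos: [0.6173, 0.2009, 0.4355]
ee_rot: [-0.001, 0.987, -0.163, 0.002]
ft_force: [0.0, -0.1, -0.4]
finger_gap: 0.9
grip_force: 0.0
```

```bash
python3 - <<'E'
from h import *
go(330,450,270);go(450,-250,270)
E
```

```text
t 37.8 grasp now [618.1 201.  263.5] ang -108.7 -> wz 0 T [-352.1 -143.6   -7.6] j6 2.12 tilt [ 0.005  0.001 -1.   ]
t 37.8 grasp now [618.1 201.  263.5] ang -108.7 -> wz 0 T [-13.5 480.7  -7.8] j6 2.12 tilt [ 0.005  0.001 -1.   ]
```

Call:
servo_tool:
  plan: [0,0,0,-55,-28,0,0.9,0,0,0,-110,-56,0,0.9,0,0,0,-165,-84,0,0.9,0,0,0,-220,-112,0,0.9,0,0,0,-275,-139,0,0.9,0,0,0,-330,-167,0,0.9,0,0,0,-385,-195,0,0.9,0,0,0,-440,-223,0,0.9,0,0,0,-462,-234,0,0.9,0,0,0,-462,-234,0,0.9,0,0,0,-462,-234,0,0.9,0,0,0,-462,-234,0,0.9]

```text
time_s: 39.33
ee_pos: [0.2556, 0.5702, 0.4324]
ee_rot: [0.0, 0.987, -0.164, -0.0]
ft_force: [0.3, 0.4, -1.5]
finger_gap: 0.904
grip_force: 0.0
```

```bash
python3 - <<'E'
from h import *
p=shot("top","t6")
cv2.imwrite("pics/t6b.png",cv2.resize(p["pixels"][120:400,60:480,::-1],(800,533),interpolation=cv2.INTER_CUBIC))
o=np.array([471,269.4]);M=np.array([[.981,.193],[-.193,.981]])
for n,lo,hi in(("soap",.03,.06),("vent",.095,.115),("brush1",.045,.06)):
  for r in models.regions_of(p,n)[:2]: b=brect(cloud(p,r["pixels"]),lo,hi); print(n,round(r["score"],2),b,"drier xy",M@(b[:2]-o))
g=p["pixels"].mean(2);P=[]
for v in range(190,222):
  for u in range(178,212):
    w=bp(p,u,v,.097)[:2]*1000-[616.3,200.9]
    if 5<np.hypot(*w)<21 : P.append((g[v,u],np.degrees(np.arctan2(w[1],w[0]))))
P=np.array(P);d=P[P[:,0]<np.median(P[:,0])-50];print(np.round(np.sort(d[:,1])),(146.2-np.median(d[:,1]))/30)
print(manip.read_state()["time_s"])
E
```

```text
soap 0.82 [ 451.    -3.5   99.8   54.1   -3.2 1011. ] drier xy [ -72.2897 -263.8549]
vent 0.67 [586.4 352.9  28.1  19.1  11.6 119. ] drier xy [129.3229  59.6413]
vent 0.34 [0. 0. 0. 0. 0. 0.] drier xy [-514.0452 -173.3784]
brush1 0.82 [462.5 308.3 112.1  42.3  10.7 878. ] drier xy [-0.8308 39.8014]
brush1 0.72 [484.9 211.7 111.6  42.4  11.5 853. ] drier xy [  2.4998 -59.2864]
[-38. -37. -34. -34. -32. -30. -30. -28. -25. -24. -24. -20. -19. -16.
 -11.] 5.792335399225342
39.525
```

View pics/t6b.png

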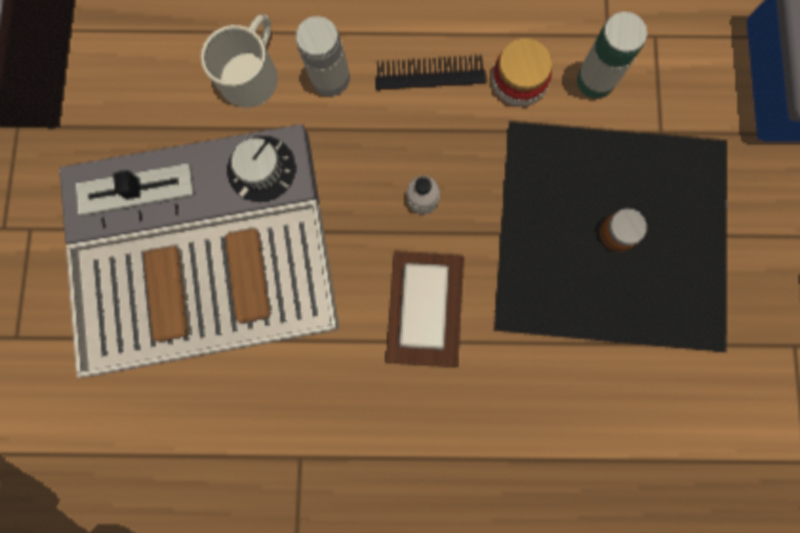

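The top view shows both brushes flat in the tray at (165,293) and (247,275), the soap centred at (424,306), the vent at the middle mark at (127,185), and the timer line at (262,148) pointing to 6. The bystanders haven't moved.

```bash
python3 -c "
from plant import manip
print(manip.close_job())"
```

```text
the job is handed in; nothing more can be done
None
```

The job is done and handed in, though no verdict came back: the last top view shows the soap on its rest, both brushes flat in the tray, the vent at halfway and the timer at 6, with the arm clear and no bystander visibly moved.

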